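# Shut the spice cupboard and hold the tortilla press open

### The job

The open door of the spice cupboard is in the way of the tortilla press: push it shut until it snaps home on its catch and stays shut by itself. Then raise the top plate of the press by its red handle to 60 degrees from closed, give or take 6 degrees, and keep holding it there: it falls shut if let go, so finish while still holding it, with nothing else propping it. Leave the jar, the scraper and the spoon rest where they are.

Things in the scene. Friction and masses are not known exactly. Their poses are not given: they have to be found in the camera images.
- cupboard: Small wooden spice cupboard, fixed, 130 deep (its x), 190 wide (its y), 250 mm high; origin at the centre of its underside, z up, its front faces its own -x (towards the press). A dark drawer front (fixed) fills the lowest 86 mm of the front; the door is above it. The top board, at heights 238 to 250 mm, overhangs the front by 14 mm, flush with the shut door.
- door_hinge (a point): Point on the upright hinge line of the cupboard's green door, at mid-height of the door (163 mm above the ledge) and in its inner face; axes as the cupboard's. The door is 180 wide, 142 high (92 to 234 mm above the ledge), 14 mm thick. Shut, it reaches from here 180 mm along the cupboard's -y, outer face 14 mm to -x; opening, its free edge swings to the cupboard's -x.
- door_push (a point): Point on the door's outer face, 145 mm from the hinge line and 45 mm above mid-height (208 mm above the ledge); axes turn with the door, its -x points out of the outer face. A good place to push; a brass knob stands out 23 mm from the same face, 150 mm from the hinge line and 35 mm below mid-height.
- cupboard_door (a joint): Opening angle of the door, rad: 0 shut and seated, grows as it opens, stop at 1.5. It stays where it is left, except near shut: a sprung ball catch resists from about 0.09 rad (some 4 N at 145 mm from the hinge line), below about 0.03 rad snaps it to 0 and keeps it there; short of that it springs ajar again (to 0.1 to 0.2 rad).
- press: Cast aluminium tortilla press, base fixed, plates 170 to 176 mm across; origin under the centre of the plates, z up; the hinge of the top plate is on its +x side (towards the cupboard), the handle on its -x side. Base plate top at 30 mm, closed top plate from 32 to 45 mm, its ribs to 55 mm. The body carries the top plate.
- plate_hinge (a point): Middle of the top plate's hinge pin, 105 mm to +x of the press's origin and 33 mm above the ledge; axes as the press's; the pin lies along the press's y.
- plate_handle (a point): Middle of the red bar of the bow handle; axes turn with the plate (closed: as the press's). Round bar 12 mm thick, 84 mm long along the plate's y, an arm at each end; closed, 250 mm from the hinge pin along the press's -x and 24 mm above it (57 mm above the ledge). Free opening between bar and plate rim 54 mm deep, 72 mm wide. The bar can turn between gripping fingers.
- press_plate (a joint): Opening angle of the top plate, rad: 0 closed, growing as the handle swings up and over towards the cupboard; stop at 1.75. 60 degrees = 1.047. Plate about 0.7 kg: it falls shut when let go; lifting at the handle takes about 4 N.
- jar: Bystander: small closed glass jar, 64 mm across, 90 mm high; origin under its centre.
- scraper: Bystander: yellow plastic scraper lying flat, 175 mm long along its x (from -90 to +85 mm), 75 mm wide at the blade (+x end), 14 mm high; origin at its underside.
- spoon_rest: Bystander: flat stainless spoon rest, 169 mm long along its x (from -94 to +75 mm), 92 mm wide, 10 mm high; origin at its underside.

How it is judged:
By the outcome, as a careful person would: the job done as asked, in the order asked, and still so for the second after the job is handed in, while the arm keeps its last pose, push and grip.
It also fails if it takes over 51 s, if anything falls off the work surface, if the arm or the gripper's body presses on something with over 40 N, if the wrist force passes 120 N, or if a joint passes its speed limit or range.

### The arm

A 6-joint arm with a two-finger parallel gripper is mounted at the origin on the work surface. World frame = base frame: x ahead of the robot, y to its left, z up, the work surface at z = 0. Lengths are in m, angles in rad, forces in N, time in s.
With the tool pointing down it reaches from about 0.425 to 0.95 m from the base axis. Payload 14.7 kg.
Tool frame: the origin (TCP) lies between the finger pads; the fingertips stand 8 mm ahead of it and the grasp point (between the pads) lies 11 mm behind it; y points along the fingers, x is the direction in which the jaws open and shut, and the axes are right-handed (so a half turn about y gives the same grasp; the last joint's range is limited). The gripper opens to 85 mm and grips with 20 to 120 N. Pads are 22 mm wide; open, the fingers measure 114 mm over their backs; the gripper's body (76 mm by 85 mm) begins 54 mm behind the grasp point. The pads swing forward as they close: fully open they stand 13 mm farther back than shut.
Start: joints at [-1.174, 0.48, 1.596, -0, 1.065, -0.047], TCP at [0.279, -0.587, 0.239] pointing down, gripper open.
Joint ranges: [-2.75, 2.75], [-0.82, 2.05], [0.23, 2.67], [-1.56, 4.7], [0.09, 2.69], [-2.92, 2.92]. Speed limits (rad/s): [1.89, 1.89, 2.39, 3.01, 3.01, 3.01].

### API

Orientations are given as a rotation vector (axis times angle).
In Python, from rig import bot gives the robot as it stands.
- The arm moves only by the shell command python3 -m inch 'ROWS' [FORCE]. ROWS is JSON, a list of rows, each a list of 5 numbers: the shift along the world's x, y, z in cm, then the turn about the world's z in degrees, then the opening, from 0 (shut) to 1 (fully open). In form: [[dx, dy, dz, spin, hand], ...]. A call has 1 to 20 rows; each row shifts and turns the commanded pose from where the row before left it; what a row does not reach is not made up. A row lasts 1/8 s, in which the tool goes at most 62.5 mm and 10.7 degrees, less where a joint would pass 70% of its speed; a pose out of reach is approached as far as the arm can. A call with a gripper value outside its range is refused whole. The fingers move at their own pace and stop on an object; FORCE is the grip in N (left out, the last holds). Time passes only in rows, so rows that do not move let the fingers close. It gives the time, the measured TCP pose, the force and the opening at its end, in the units of the state.
- bot.get_obs(): the state, without advancing time (a new reading comes with each control period).
- bot.read_camera(name): name is "side" or "top" or "wrist"; returns the picture (420x560x3 uint8, blue, green, red); there is no depth.
- bot.camera_params(name): a dict with "fx", "fy", "cx", "cy" (pixels), "k1" (the pictures are not rectified: a ray, as slopes to the right and down, at radius r is drawn at 1 + k1 r^2 times it, then the intrinsics apply), "R" (3x3) and "t" (3): a world point X has camera coordinates R X + t. Camera axes: x right, y down, z forward; pixel columns grow to the right and rows downward; lengths in m; the calibration is good to about 2 mm. A picture is of the moment at which its call begins: read the wrist's pose just before it. camera_params takes no time and is no camera call; for the wrist camera it gives the pose at the moment of the call.
- bot.close_job(): hands the job in, once; it reports no verdict.
The state is a dict: "t": time; "qpos": joint angles; "qvel": joint speeds; "effort": joint torques, N m; "ee_pos": TCP position; "ee_rot": TCP orientation; "force": force on the tool from outside, world axes, zero at the start; "moment": the same for the moment, N m; "grip_width": finger opening in m.
Only numpy, scipy, OpenCV 4.12 (cv2) and the standard library are available. Lean on these libraries where they do the work, as an engineer would, in place of code of your own. Each camera call takes 0.05 s, during which the arm holds its last target. There are 200 camera calls.

## Working session

There is one attempt and no reset: what is moved stays moved. The work goes in short steps, Python scripts to look and compute and a shell command to move; the robot and the scene stay as the last step left them, time stands still between calls to the robot, and variables do not carry over. Pictures are saved under pics/ and viewed, about 8 in all and at most 12, crops included, and the job is handed in when it is done.

```bash
mkdir -p pics; ls; cat > h.py <<'E'
from rig import bot
import numpy as np, cv2
def snap(n,f):
    im=bot.read_camera(n); cv2.imwrite('pics/'+f,im); return im
def ray(p,uv):
    x=(uv[0]-p['cx'])/p['fx']; y=(uv[1]-p['cy'])/p['fy']
    rd=np.hypot(x,y); r=rd
    for _ in range(30): r=rd/(1+p['k1']*r*r)
    s=r/rd if rd>0 else 1
    R=np.array(p['R']); t=np.array(p['t'])
    return -R.T@t, R.T@np.array([x*s,y*s,1])
def onz(p,uv,z):
    c,d=ray(p,uv); return c+d*(z-c[2])/d[2]
def tri(p1,u1,p2,u2):
    c1,d1=ray(p1,u1); c2,d2=ray(p2,u2)
    d1/=np.linalg.norm(d1); d2/=np.linalg.norm(d2)
    s=np.linalg.lstsq(np.c_[d1,-d2],c2-c1,rcond=None)[0]
    a=c1+s[0]*d1; b=c2+s[1]*d2
    return (a+b)/2, np.linalg.norm(a-b)
def proj(p,X):
    c=np.array(p['R'])@np.array(X)+np.array(p['t']); x,y=c[:2]/c[2]; k=1+p['k1']*(x*x+y*y)
    return np.array([p['fx']*x*k+p['cx'],p['fy']*y*k+p['cy']])
E
python3 - <<'E'
from h import *
for n in('side','top'):
    snap(n,n+'1.png'); p=bot.camera_params(n); print(n,{k:np.round(v,3).tolist() for k,v in p.items()}, 'cam',(-np.array(p['R']).T@np.array(p['t'])).round(3))
o=bot.get_obs(); print(o)
E
```

```text
pics
side {'fx': 450.779, 'fy': 450.779, 'cx': 280.431, 'cy': 214.937, 'k1': -0.097, 'R': [[-0.2, 0.98, -0.002], [0.896, 0.182, -0.406], [-0.397, -0.083, -0.914]], 't': [0.222, -0.451, 1.433]} cam [ 1.017 -0.017  1.127]
top {'fx': 446.971, 'fy': 446.971, 'cx': 270.167, 'cy': 209.847, 'k1': -0.01, 'R': [[-0.023, -1.0, 0.014], [-0.997, 0.022, -0.07], [0.07, -0.015, -0.997]], 't': [-0.107, 0.596, 1.251]} cam [ 0.505 -0.1    1.291]
{'t': 0.1, 'qpos': array([-1.17358856e+00,  4.80777914e-01,  1.59678807e+00, -1.10756165e-06,
        1.06511014e+00, -4.65976679e-02]), 'qvel': array([-0.00068375, -0.00144264, -0.00062242,  0.0007365 ,  0.00057959,
       -0.00151039]), 'effort': array([ 1.22270216e-03, -9.52255654e+01, -4.31037140e+01,  2.50126055e-05,
        5.25832365e-03,  3.62850631e-05]), 'ee_pos': array([ 0.27898046, -0.58669677,  0.23873936]), 'ee_rot': array([-1.38643287,  0.87703906, -0.8755813 ]), 'force': array([-0.63370793,  1.41247497, -0.0102508 ]), 'moment': array([-0.03067894,  0.03512155,  0.07246621]), 'grip_width': 0.08532879737609751}
```

View pics/side1.png

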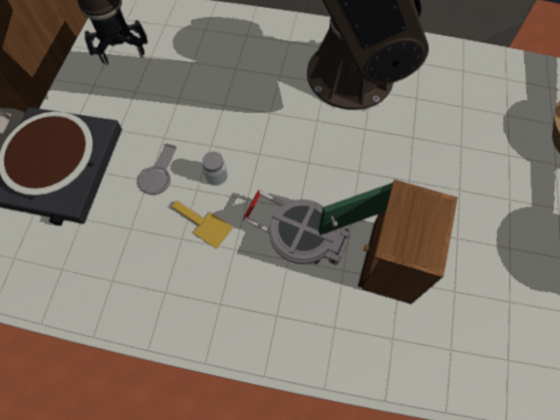

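View pics/top1.png

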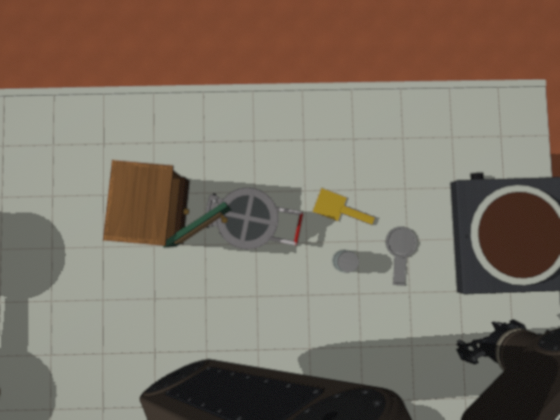

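Side view: the door is green, with its free edge near (322,225) and the hinge near (392,190). The red bar is at (253,205) and the press at (305,232). In the top view the cupboard top spans (112,160) to (165,245), the door runs (170,243) to (230,206), and the red bar is at (298,228).

```bash
python3 - <<'E'
from h import *
T=cv2.imread('pics/top1.png'); S=cv2.imread('pics/side1.png')
pt=bot.camera_params('top'); ps=bot.camera_params('side')
def mask(im,lo,hi,box):
    m=cv2.inRange(cv2.cvtColor(im,cv2.COLOR_BGR2HSV),lo,hi); z=np.zeros_like(m); x0,y0,x1,y1=box; z[y0:y1,x0:x1]=m[y0:y1,x0:x1]; return z
def big(m):
    c,_=cv2.findContours(m,cv2.RETR_EXTERNAL,cv2.CHAIN_APPROX_NONE); return max(c,key=cv2.contourArea)
def redmask(im,box): return mask(im,(0,150,60),(6,255,255),box)|mask(im,(170,120,60),(180,255,255),box)
cents=[]
for n,im,p,box in(('top',T,pt,(280,195,320,260)),('side',S,ps,(235,180,275,235))):
    m=redmask(im,box); ys,xs=np.nonzero(m); r=cv2.minAreaRect(np.c_[xs,ys].astype(np.float32)); print(n,'red',len(xs),xs.mean(),ys.mean(),r); cents.append((xs.mean(),ys.mean()))
    b=cv2.boxPoints(r); print([onz(p,q,.057).round(3)[:2].tolist() for q in b], onz(p,cents[-1],.057).round(4))
print('bar tri',tri(pt,cents[0],ps,cents[1]))
for n,im,p,box in(('top',T,pt,(155,190,245,255)),('side',S,ps,(310,170,400,245))):
    m=mask(im,(60,90,15),(95,255,255),box); c=big(m); r=cv2.minAreaRect(c); print(n,'green',cv2.contourArea(c),cv2.boxPoints(r).round(1).tolist())
a=cv2.resize(T[145:265,95:315],None,fx=3.6,fy=3.6,interpolation=cv2.INTER_CUBIC)
cv2.imwrite('pics/tc.png',a)
b=cv2.resize(S[170:310,230:465],None,fx=3.4,fy=3.4,interpolation=cv2.INTER_CUBIC); b=cv2.convertScaleAbs(b,alpha=1.5)
cv2.imwrite('pics/sc.png',b)
E
```

```text
top red 54 297.7037037037037 229.27777777777777 ((298.01922607421875, 227.90382385253906), (2.3533935546875, 26.475679397583008), 11.309932708740234)
[[0.505, -0.184], [0.576, -0.2], [0.575, -0.206], [0.503, -0.19]] [ 0.5357 -0.1941  0.057 ]
side red 81 252.17283950617283 204.35802469135803 ((252.18392944335938, 204.39895629882812), (3.167189121246338, 27.28101348876953), 30.256441116333008)
[[0.572, -0.207], [0.498, -0.187], [0.502, -0.179], [0.575, -0.199]] [ 0.5373 -0.1931  0.057 ]
bar tri (array([ 0.53573248, -0.19403   ,  0.05336897]), np.float64(0.0007312010401223656))
top green 227.5 [[164.3000030517578, 239.60000610351562], [223.89999389648438, 202.60000610351562], [228.0, 209.1999969482422], [168.39999389648438, 246.1999969482422]]
side green 1401.0 [[312.70001220703125, 211.6999969482422], [389.70001220703125, 184.1999969482422], [397.29998779296875, 205.5], [320.3999938964844, 233.0]]
```

View pics/tc.png

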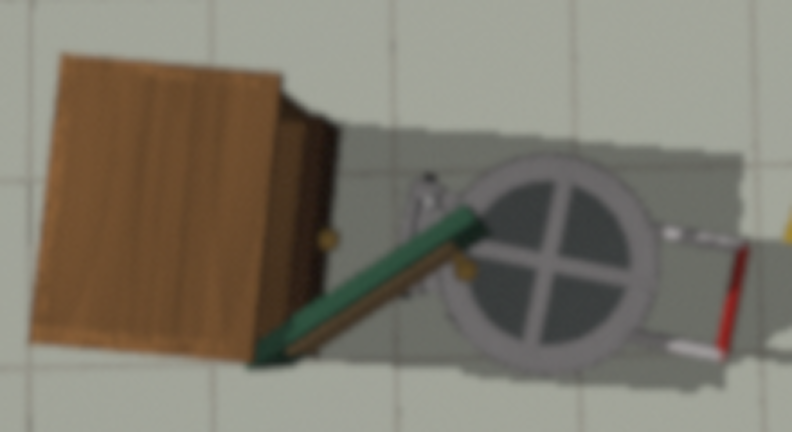

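View pics/sc.png

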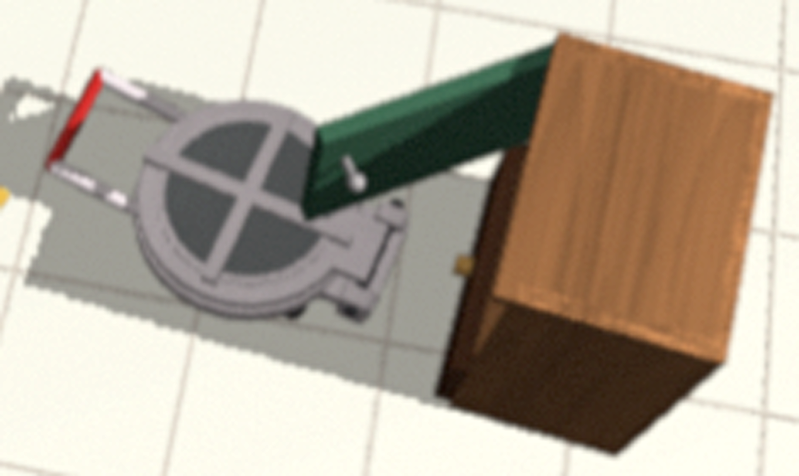

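```bash
python3 - <<'E'
from h import *
pt=bot.camera_params('top'); ps=bot.camera_params('side')
t=lambda x,y:(x/3.6+95-.4,y/3.6+145-.4); s=lambda x,y:(x/3.4+230-.4,y/3.4+170-.4)
print('top board, order far-back, far-front, near-front, near-back')
tc=[(62,53),(280,73),(250,360),(30,342)]; sc=[(725,362),(495,297),(562,35),(772,93)]
for i,(a,b) in enumerate(zip(tc,[sc[0],sc[1],sc[2],sc[3]])):
    print(onz(pt,t(*a),.25).round(4)[:2],onz(ps,s(*b),.25).round(4)[:2])
print('door inner top: hinge?, free'); 
for a in[(262,338),(468,206),(484,224)]: print(onz(pt,t(*a),.234).round(4)[:2])
print('free side',[onz(ps,s(*a),.234).round(4)[:2] for a in((318,127),(325,150))])
print('knob', onz(pt,t(463,268),.128).round(3))
print('plate ctr top', onz(pt,t(551,265),.055).round(4), onz(pt,t(551,262),.045), 'side',onz(ps,s(245,188),.055).round(4))
print('bar ends top',onz(pt,t(745,247),.057).round(4),onz(pt,t(721,356),.057).round(4))
print('bar ends side',onz(ps,s(98,72),.057).round(4),onz(ps,s(51,162),.057).round(4))
E
```

```text
top board, order far-back, far-front, near-front, near-back
[0.7045 0.2523] [0.7039 0.2542]
[0.6883 0.1106] [0.69   0.1127]
[0.5023 0.1313] [0.5023 0.1352]
[0.517  0.2724] [0.5167 0.2744]
door inner top: hinge?, free
[0.5164 0.1269]
[ 0.6002 -0.009 ]
[ 0.588  -0.0193]
free side [array([ 0.592 , -0.0106]), array([ 0.6071, -0.0036])]
knob [0.565 0.004 0.128]
plate ctr top [ 0.5694 -0.0565  0.055 ] [ 0.57229896 -0.05621463  0.045     ] side [ 0.5681 -0.0552  0.055 ]
bar ends top [ 0.5799 -0.206   0.057 ] [ 0.4968 -0.1853  0.057 ]
bar ends side [ 0.495  -0.1858  0.057 ] [ 0.5772 -0.204   0.057 ]
```

```bash
cat > st.py <<'E'
from h import *
from scipy.spatial.transform import Rotation as Ro
H=np.array([.508,.1464]); C=-6.4
def st():
    o=bot.get_obs(); R=Ro.from_rotvec(o['ee_rot']).as_matrix()
    print('t',round(o['t'],2),'p',o['ee_pos'].round(4),'jawyaw',np.degrees(np.arctan2(R[1,0],R[0,0])).round(1),'y',R[:,1].round(3),'F',o['force'].round(1),'w',round(o['grip_width'],4),'q',o['qpos'].round(2)); return o
E
python3 - <<'E'
from st import *
st()
for op in (53,45,40,30,20,10,5,0,-3):
    f=np.radians(C-op); d=np.array([np.cos(f),np.sin(f)]); n=np.array([d[1],-d[0]])
    print(op,(H+.145*d+(.014+.012)*n).round(4),(H+.145*d+(.05)*n).round(4))
E
```

```text
t 0.1 p [ 0.279  -0.5867  0.2387] jawyaw -64.6 y [-0.     0.001 -1.   ] F [-0.6  1.4 -0. ] w 0.0853 q [-1.17  0.48  1.6  -0.    1.07 -0.05]
53 [0.5594 0.0084] [ 0.5388 -0.0039]
45 [0.5781 0.0169] [0.5594 0.0019]
40 [0.5892 0.0235] [0.5718 0.0069]
30 [0.6093 0.0394] [0.595  0.0201]
20 [0.6263 0.0586] [0.6156 0.0371]
10 [0.6398 0.0805] [0.633  0.0575]
5 [0.645  0.0923] [0.6403 0.0687]
0 [0.6492 0.1044] [0.6465 0.0805]
-3 [0.6512 0.1118] [0.6498 0.0879]
```

```bash
python3 -m inch '[[1.8,4.1,0.3,4.2,0],[1.8,4.1,0.3,4.2,0],[1.8,4.1,0.3,4.2,0],[1.8,4.1,0.3,4.2,0],[1.8,4.1,0.3,4.2,0],[1.8,4.1,0.3,4.2,0],[1.8,4.1,0.3,4.2,0],[1.8,4.1,0,4.2,0],[1.8,4.1,0,4.2,0],[1.8,4.1,0,4.2,0],[1.8,4.1,0,4.2,0],[1.8,4.1,0,4.2,0],[1.8,4.1,0,4.2,0],[1.6,4.1,0,3.6,0],[0,0,0,0,0]]' 30; python3 -c "
from st import *
st(); snap('top','top2.png')
a=cv2.resize(cv2.imread('pics/top2.png')[145:265,95:315],None,fx=3.6,fy=3.6);cv2.imwrite('pics/tc2.png',a)"
```

```text
t: 1.98
ee_pos: [0.5297, -0.0106, 0.26]
ee_rot: [-1.569, 0.084, -0.084]
force: [0.2, -0.6, -0.1]
grip_width: -0.0002
t 1.98 p [ 0.5297 -0.0106  0.26  ] jawyaw -6.1 y [-0.  0. -1.] F [ 0.2 -0.6 -0.1] w -0.0002 q [-0.08  0.29  1.85  0.    1.01  0.03]
```

View pics/tc2.png

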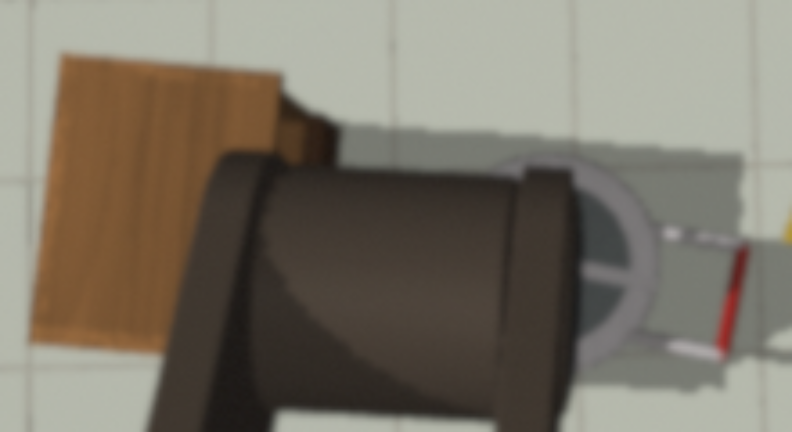

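```bash
python3 -m inch '[[0,0,-2.75,0,0],[0,0,-2.75,0,0],[1.5,0.95,0,0,0],[1.5,0.95,0,0,0],[0.9,0.4,0,0,0],[0.9,0.45,0,0,0],[1.1,0.65,0,0,0],[1.0,0.8,0,0,0],[1.0,0.8,0,0,0],[0.85,0.95,0,0,0],[0.85,1.0,0,0,0],[0.7,1.1,0,0,0],[0.65,1.1,0,0,0],[0,0,0,0,0]]'; python3 -c "
from st import *
st(); snap('side','side3.png')
a=cv2.resize(cv2.imread('pics/side3.png')[150:310,230:465],None,fx=3.4,fy=3.4);cv2.imwrite('pics/sc3.png',cv2.convertScaleAbs(a,alpha=1.4))"
```

```text
t: 3.78
ee_pos: [0.639, 0.0794, 0.2052]
ee_rot: [-1.569, 0.086, -0.087]
force: [0.8, -0.3, 0.5]
grip_width: -0.0002
t 3.77 p [0.639  0.0794 0.2052] jawyaw -6.3 y [ 0.  0. -1.] F [ 0.8 -0.3  0.5] w -0.0002 q [0.08 0.5  1.65 0.   0.99 0.19]
```

View pics/sc3.png

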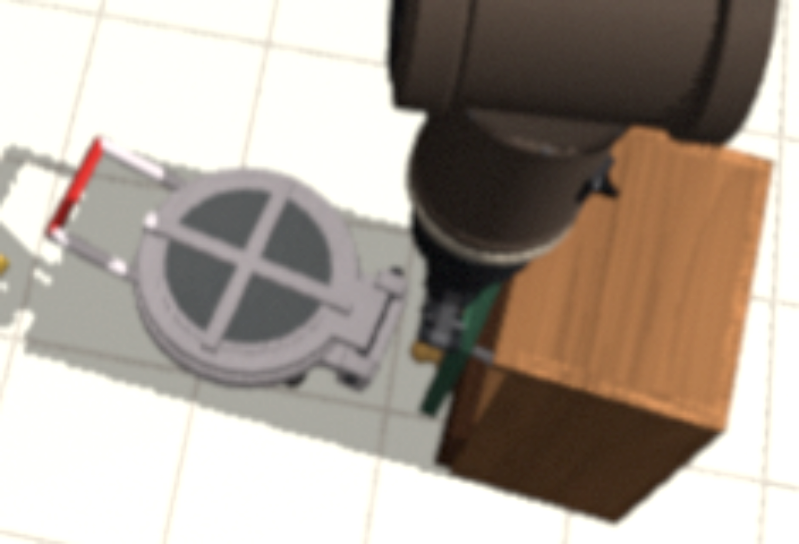

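The door is nearly shut, with its dark green edge at (430,405) and the fingers on it at (445,320). I'll push on gently.

```bash
python3 -m inch '[[0.25,0.5,0,0,0],[0.2,0.5,0,0,0],[0.15,0.4,0,0,0],[0.1,0.3,0,0,0],[0.1,0.2,0,0,0],[0,0,0,0,0]]' | grep -E 'pos|force';python3 -m inch '[[0,0.3,0,0,0],[0,0,0,0,0]]'| grep -E 'pos|force'; python3 -m inch '[[0,0.2,0,0,0],[0,0,0,0,0]]'| grep -E 'pos|force'
```

```text
ee_pos: [0.6465, 0.0975, 0.2053]
force: [-0.8, 0.2, -0.5]
ee_pos: [0.6468, 0.1007, 0.2053]
force: [-0.4, -0.1, 0.3]
ee_pos: [0.6466, 0.1027, 0.2053]
force: [0.5, -0.1, -0.2]
```

```bash
for i in 1; do python3 -m inch '[[0,0.2,0,0,0],[0,0,0,0,0]]'| grep -E 'pos|force';  python3 -m inch '[[0,0.2,0,0,0],[0,0,0,0,0]]'| grep -E 'pos|force'; python3 -c "
from st import *
snap('side','side4.png')
a=cv2.resize(cv2.imread('pics/side4.png')[230:310,330:465],None,fx=5.5,fy=5.5,interpolation=cv2.INTER_CUBIC);cv2.imwrite('pics/sc4.png',cv2.convertScaleAbs(a,alpha=1.8))";done
```

```text
ee_pos: [0.6466, 0.1027, 0.2053]
force: [0.1, -15.8, 1.5]
ee_pos: [0.6466, 0.1027, 0.2053]
force: [-0.4, -32.4, 4.3]
```

View pics/sc4.png

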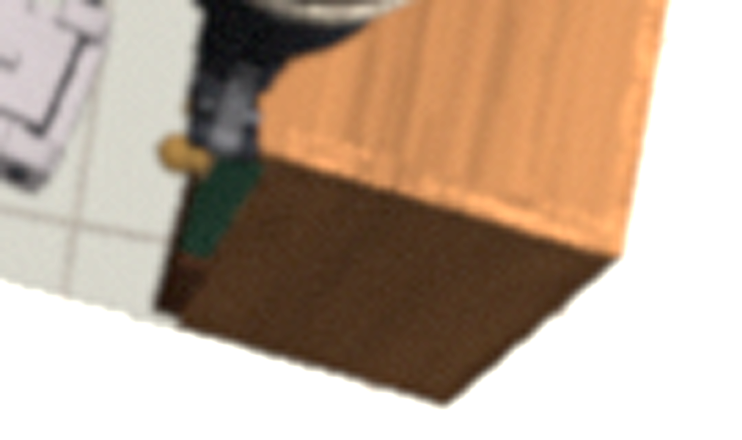

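Contact turned solid at y = 0.1027, and the door looks flush with the top board. I'll back off, then move above the bar and check the door and the bar.

```bash
python3 -m inch '[[0,-0.8,0,0,0],[0,-2.5,0,0,0],[0,-2.5,3,0,0],[-0.6,-1.5,3,3,0],[-1.3,-2.9,0,10,0.55],[-1.3,-2.9,0,10,0.55],[-1.3,-2.9,0,10,0.55],[-1.3,-2.9,0,10,0.55],[-1.3,-2.9,0,10,0.55],[-1.3,-2.9,-2,10,0.55],[-1.3,-2.9,-3,10,0.55],[-1.3,-2.6,-4,10,0.55],[0,0,0,0,0.55]]' 30; python3 -c "
from st import *
st(); p=bot.camera_params('wrist'); w=snap('wrist','w5.png'); snap('top','top5.png'); S=snap('side','side5.png')
a=cv2.resize(S[150:310,230:465],None,fx=2.35,fy=2.35); a=cv2.convertScaleAbs(a,alpha=1.4)
b=cv2.resize(cv2.imread('pics/top5.png')[145:265,95:315],None,fx=2.4,fy=2.4)
b=cv2.copyMakeBorder(b,0,0,0,a.shape[1]-b.shape[1],0) if b.shape[1]<a.shape[1] else b[:,:a.shape[1]]
cv2.imwrite('pics/m5.png',np.vstack([a,b])[:600])
m=cv2.inRange(cv2.cvtColor(w,cv2.COLOR_BGR2HSV),(0,150,50),(6,255,255))|cv2.inRange(cv2.cvtColor(w,cv2.COLOR_BGR2HSV),(172,150,50),(180,255,255))
cs=cv2.findContours(m,cv2.RETR_EXTERNAL,cv2.CHAIN_APPROX_NONE)[0]
c=max(cs,key=cv2.contourArea); r=cv2.minAreaRect(c); b=cv2.boxPoints(r); print(cv2.contourArea(c),b.round(1).tolist())
g=[onz(p,q,.057)[:2] for q in b]; print(np.round(g,4).tolist(),np.mean(g,0).round(4), onz(p,r[0],.057).round(4))
"
```

```text
t: 7.25
ee_pos: [0.5342, -0.1961, 0.1728]
ee_rot: [-1.306, -1.033, 1.037]
force: [0.4, -0.2, 0.5]
grip_width: 0.0468
t 7.25 p [ 0.5342 -0.1961  0.1728] jawyaw 76.6 y [-0.004  0.002 -1.   ] F [ 0.4 -0.2  0.5] w 0.0468 q [-0.41  0.45  1.85  0.    0.85 -1.74]
945.5 [[278.0, 259.0], [278.0, 163.0], [289.0, 163.0], [289.0, 259.0]]
[[0.5831, -0.2073], [0.5009, -0.1877], [0.5029, -0.1791], [0.5854, -0.1979]] [ 0.5431 -0.193 ] [ 0.5411 -0.1925  0.057 ]
```

View pics/m5.png

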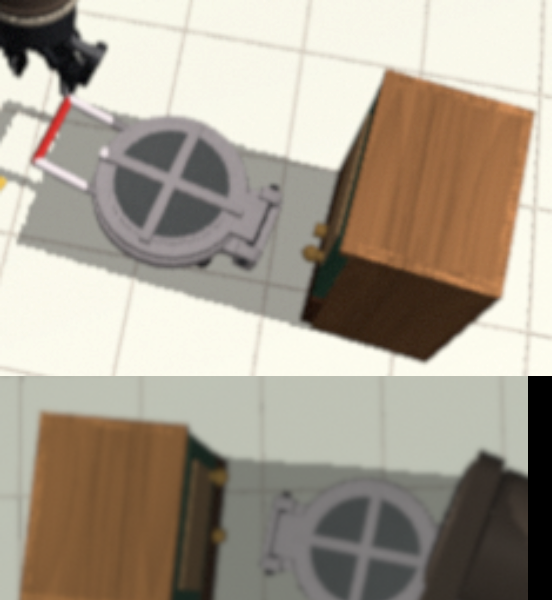

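View pics/w5.png

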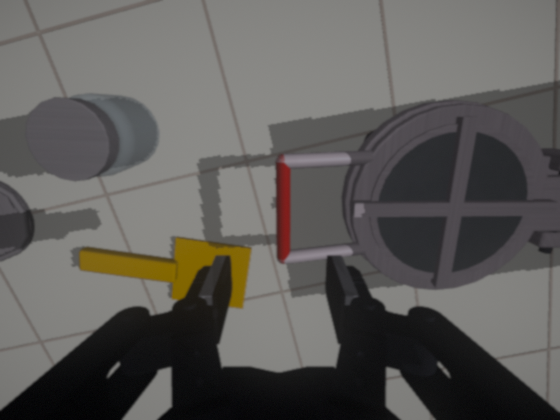

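The door stays shut without support: the green strip is flush under the top board at (330,270) in the montage. In the wrist view the bar runs vertically at u = 278–289, between the fingers. I'll descend and grip.

```bash
python3 -m inch '[[0.5,0.3,-2,0,0.55],[0,0,-2.5,0,0.55],[0,0,-2.5,0,0.55],[0,0,-2.5,0,0.55],[0,0,-2,0,0.55],[0,0,-1.2,0,0.55],[0,0,0,0,0.55]]' 40;  python3 -m inch '[[0,0,0,0,0],[0,0,0,0,0],[0,0,0,0,0],[0,0,0,0,0],[0,0,0,0,0]]' 40; python3 -c "
from st import *
o=st(); 
# arc targets
import math
u=np.array([.2334,.9724]); P=o['ee_pos']
off=lambda th: (-.25*math.cos(th)+.024*math.sin(th), .25*math.sin(th)+.024*math.cos(th))
a0=off(0); pr=(0,0)
for th in range(0,61,5):
    a=off(math.radians(th)); s=a[0]-a0[0]; z=a[1]-a0[1]
    print(th,'row cm',(np.r_[u*(s-pr[0]),z-pr[1]]*100).round(2), 'abs', (P+np.r_[u*s,z]).round(4)); pr=(s,z)
"
```

```text
t: 8.28
ee_pos: [0.542, -0.1921, 0.0484]
ee_rot: [-1.311, -1.035, 1.035]
force: [0.1, 1.1, 1.3]
grip_width: 0.0472
t: 8.9
ee_pos: [0.542, -0.1938, 0.0493]
ee_rot: [-1.313, -1.036, 1.036]
force: [-5.2, -12.0, 4.8]
grip_width: 0.0103
t 8.9 p [ 0.542  -0.1938  0.0493] jawyaw 76.6 y [ 0.001 -0.001 -1.   ] F [ -5.2 -12.    4.8] w 0.0103 q [-0.4   0.63  1.92 -0.    0.59 -1.73]
0 row cm [0. 0. 0.] abs [ 0.542  -0.1938  0.0493]
5 row cm [0.07 0.3  2.17] abs [ 0.5427 -0.1908  0.071 ]
10 row cm [0.11 0.48 2.13] abs [ 0.5438 -0.186   0.0923]
15 row cm [0.16 0.66 2.08] abs [ 0.5454 -0.1794  0.1132]
20 row cm [0.2  0.83 2.02] abs [ 0.5474 -0.1711  0.1333]
25 row cm [0.24 1.   1.93] abs [ 0.5498 -0.1611  0.1527]
30 row cm [0.28 1.16 1.84] abs [ 0.5526 -0.1495  0.1711]
35 row cm [0.31 1.31 1.73] abs [ 0.5557 -0.1364  0.1883]
40 row cm [0.35 1.45 1.6 ] abs [ 0.5592 -0.1219  0.2044]
45 row cm [0.38 1.58 1.47] abs [ 0.563 -0.106  0.219]
50 row cm [0.41 1.7  1.32] abs [ 0.5671 -0.089   0.2322]
55 row cm [0.43 1.81 1.16] abs [ 0.5714 -0.071   0.2438]
60 row cm [0.46 1.9  1.  ] abs [ 0.576  -0.052   0.2538]
```

```bash
python3 -m inch '[[-0.03,-0.12,0.2,0,0],[0.03,0.13,1,0,0],[0.04,0.17,1.1,0,0],[0.05,0.22,1.1,0,0],[0.06,0.26,1.0,0,0],[0.08,0.31,1.05,0,0],[0.08,0.35,1.0,0,0],[0.1,0.4,1.0,0,0],[0.1,0.43,1.0,0,0],[0.12,0.48,0.97,0,0],[0.12,0.52,0.96,0,0],[0.14,0.56,0.92,0,0],[0.14,0.6,0.92,0,0],[0,0,0,0,0]]'; python3 -c "
from st import *
st()"
```

```text
t: 10.65
ee_pos: [0.5519, -0.1505, 0.1723]
ee_rot: [-1.313, -1.036, 1.037]
force: [-3.3, -15.4, 6.2]
grip_width: 0.0101
t 10.65 p [ 0.5519 -0.1505  0.1723] jawyaw 76.7 y [ 0.001 -0.002 -1.   ] F [ -3.3 -15.4   6.2] w 0.0101 q [-0.32  0.45  1.85 -0.    0.84 -1.65]
```

```bash
python3 -m inch '[[0.1,0.5,0.95,0,0],[0.13,0.58,0.9,0,0],[0.17,0.7,0.81,0,0],[0.18,0.75,0.79,0,0],[0.19,0.78,0.75,0,0],[0.19,0.8,0.72,0,0],[0.2,0.84,0.68,0,0],[0.21,0.86,0.64,0,0],[0.21,0.89,0.6,0,0],[0.22,0.92,0.56,0,0],[0.23,0.95,0.52,0,0],[0.23,0.95,0.48,0,0],[0,0,0,0,0],[0,0,0,0,0]]'; python3 -c "
from st import *
o=st(); pt=bot.camera_params('top'); ps=bot.camera_params('side'); S=snap('side','side6.png');T=snap('top','top6.png')
a=cv2.resize(S[90:330,200:465],None,fx=2.4,fy=2.4); a=cv2.convertScaleAbs(a,alpha=1.4)
cv2.imwrite('pics/s6.png',a)
u=np.array([.2334,.9724]); B=np.array([.5365,-.195]); Bg=np.array([.542,-.1938])
for b0 in (B,Bg):
  hin=b0+.25*u; g=o['ee_pos']+[0,0,.008]  # bar ~8 mm above TCP by grasp height
  v=np.r_[(g[:2]-hin)@u, g[2]-.033]
  print('angle',np.degrees(np.arctan2(v[1],-v[0])-np.arctan2(.024,.25)).round(1),'r',np.hypot(*v).round(4))
"
```

```text
t: 12.4
ee_pos: [0.574, -0.055, 0.2562]
ee_rot: [-1.312, -1.036, 1.037]
force: [-4.7, -9.1, 14.8]
grip_width: 0.01
t 12.4 p [ 0.574  -0.055   0.2562] jawyaw 76.7 y [ 0.    -0.002 -1.   ] F [-4.7 -9.1 14.8] w 0.01 q [-0.15  0.36  1.75 -0.    1.03 -1.48]
angle 60.1 r 0.254
angle 59.6 r 0.255
```

View pics/s6.png

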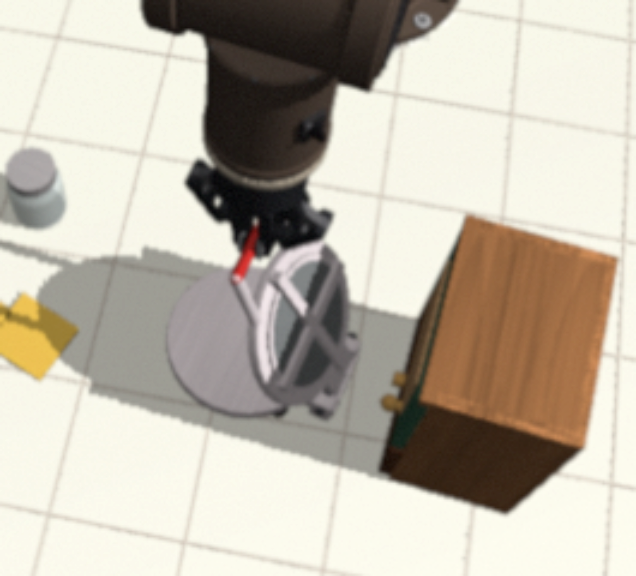

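```bash
python3 -m inch '[[-0.01,-0.06,0.1,0,0],[0,0,0,0,0],[0,0,0,0,0],[0,0,0,0,0],[0,0,0,0,0],[0,0,0,0,0]]'; python3 - <<'E'
from st import *
import math
o=st(); d=o['ee_pos']-np.array([.542,-.1938,.0493]); c=math.hypot(d[:2]@[.2334,.9724],d[2]); print('angle by chord',math.degrees(2*math.asin(c/2/math.hypot(.25,.024))))
S=snap('side','side7.png'); S1=cv2.imread('pics/side1.png'); S5=cv2.imread('pics/side5.png')
def cen(im,lo,hi,b):
    m=cv2.inRange(cv2.cvtColor(im,cv2.COLOR_BGR2HSV),lo,hi)[b[1]:b[3],b[0]:b[2]]; y,x=np.nonzero(m); return len(x),round(x.mean()+b[0],1),round(y.mean()+b[1],1)
for im in (S1,S5,S): print('scraper',cen(im,(18,120,80),(32,255,255),(160,190,240,255)),'green',cen(im,(60,90,10),(95,255,255),(310,165,440,305)))
for n,b in(('jar',(198,148,232,190)),('spoon',(130,140,180,200)),('doorregion',(355,180,460,300))):
    f=lambda A:A[b[1]:b[3],b[0]:b[2]].astype(int)
    print(n,'diff vs start',abs(f(S)-f(S1)).mean().round(2),'vs 5',abs(f(S)-f(S5)).mean().round(2))
E
```

```text
t: 13.25
ee_pos: [0.5739, -0.0552, 0.2562]
ee_rot: [-1.311, -1.035, 1.036]
force: [-2.7, -6.7, 8.4]
grip_width: 0.0101
t 13.25 p [ 0.5739 -0.0552  0.2562] jawyaw 76.6 y [-0.    -0.001 -1.   ] F [-2.7 -6.7  8.4] w 0.0101 q [-0.15  0.36  1.75 -0.    1.03 -1.49]
angle by chord 59.969943302596064
scraper (990, np.float64(205.9), np.float64(225.2)) green (1488, np.float64(354.9), np.float64(208.3))
scraper (991, np.float64(205.9), np.float64(225.2)) green (109, np.float64(369.2), np.float64(265.7))
scraper (980, np.float64(206.0), np.float64(225.3)) green (110, np.float64(369.3), np.float64(265.8))
jar diff vs start 8.04 vs 5 25.99
spoon diff vs start 16.14 vs 5 12.78
doorregion diff vs start 15.49 vs 5 0.86
```

```bash
python3 -c "
from st import *
st(); print(bot.close_job())"
```

```text
t 13.3 p [ 0.5739 -0.0552  0.2562] jawyaw 76.6 y [-0.    -0.001 -1.   ] F [-3.7 -7.2  8.3] w 0.0103 q [-0.15  0.36  1.75 -0.    1.03 -1.49]
the job is handed in; nothing more can be done
None
```

I pushed the cupboard door shut, then raised the press plate by its red handle and handed the job in at 13.3 s, still holding the plate at about 60°.

- **Door:** I pushed until contact went solid at about 32 N on the fingers, then backed off. It stayed flush by itself. The side-view door region was unchanged from just after I backed off to the last check (green patch the same to 0.1 px).
- **Plate:** The arc the tool travelled gives 60.0°, and the position relative to the hinge gave 59.6–60.1°. Grip was set to 40 N. About 11 N remained on the wrist, because my path runs slightly inside the handle's arc. Nothing else props the plate.
- **Gripped bar:** Measured opening was 10 mm on a 12 mm bar, slightly under its thickness, but it held steady throughout the lift.
- **Bystanders:** The scraper's colour patch is unmoved to within 0.1 px. For the jar and spoon rest, the picture-difference check disagreed: differences of 8 and 16 grey levels from the start. I put that down to the arm and its changing shadow. The jar appears at the same pixel as before and the tool went near neither, but I did not confirm the spoon rest any other way.

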